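# Slide the coaster out over the cabinet's edge

### The arm

A 6-joint arm with a two-finger parallel gripper is mounted at the origin on the work surface. World frame = base frame: x ahead of the robot, y to its left, z up, the work surface at z = 0. Lengths are in m, angles in rad, forces in N, time in s.
With the tool pointing down it reaches from about 0.3 to 0.875 m from the base axis. Payload 6.4 kg.
Tool frame: the origin (TCP) lies at the very end of the fingers, on their centre line; the grasp point (between the pads) lies 19 mm behind it (r.grip_point_offset is the distance from the TCP to the grasp point, in m); y points along the fingers, x is the direction in which the jaws open and shut, and the axes are right-handed (so a half turn about y gives the same grasp; the last joint's range is limited). The gripper opens to 85 mm and grips with 20 to 120 N. Pads are 22 mm wide; open, the fingers measure 114 mm over their backs; the gripper's body (76 mm by 85 mm) begins 54 mm behind the grasp point. The pads swing forward as they close: fully open they stand 13 mm farther back than shut.
Start: joints at [-1.382, 0.181, 1.607, -0, 1.354, -0.206], TCP at [0.221, -0.531, 0.231] pointing down, gripper open.
Joint ranges: [-2.99, 2.99], [-0.89, 2.07], [0.3, 2.58], [-1.14, 4.28], [0, 2.63], [-3.12, 3.12]. Speed limits (rad/s): [2.57, 2.57, 3.01, 3.14, 3.14, 3.14].

### API

Orientations are given as a rotation vector (axis times angle).
In Python, from station import r gives the robot as it stands. The module is installed in compiled form; this text tells all that it offers.
- The arm moves only by the tool move_arm, never from a script. Its argument "commands" is a list of rows, each an object with "travel": the shift along the tool's x, y, z in m, a list of three; "roll": the turn about the tool's y in degrees. In form: [{"travel": [x, y, z], "roll": roll}, ...]. A call has 1 to 5 rows; each row shifts and turns the commanded pose from where the row before left it, along the tool's axes as they then stand; what a row does not reach is not made up. A row lasts 1/10 s, in which the tool goes at most 50 mm and 8.59 degrees, less where a joint would pass 70% of its speed; a pose out of reach is approached as far as the arm can. A call with a gripper value outside its range is refused whole. "jaw" is the opening, from 0 (shut) to 1 (fully open), set as the call begins (left out, the last holds). The fingers move at their own pace and stop on an object; "grip_force" is the grip in N (left out, the last holds). Time passes only in rows, so rows that do not move let the fingers close. It gives the time, the measured TCP pose, the force and the opening at its end, in the units of the state.
- r.get_obs(): the state, without advancing time (a new reading comes with each control period).
- r.grab_frame(name): name is "side" or "top"; returns a dict with "color" (420x560x3 uint8, blue, green, red), "range_z" (420x560 float32, m along the optical axis (not along the pixel's ray), 0 where there is no reading), "camera_matrix" (3x3 intrinsics, pixels), "position" and "attitude" of the camera in the world. Camera axes: x right, y down, z forward; pixel columns grow to the right and rows downward; lengths in m; the calibration is good to about 2 mm. A picture is of the moment at which its call begins.
- r.sign_off(): hands the job in, once; it reports no verdict.
The state is a dict: "clock": time; "joint_pos": joint angles; "joint_vel": joint speeds; "joint_efforts": joint torques, N m; "position": TCP position; "orientation": TCP orientation; "force": force on the tool from outside, world axes, zero at the start; "wrist_torque": the same for the moment, N m; "width": finger opening in m.
Only numpy, scipy, OpenCV 4.12 (cv2) and the standard library are available. Lean on these libraries where they do the work, as an engineer would, in place of code of your own. Each camera call takes 0.05 s, during which the arm holds its last target. There are 200 camera calls.

### The job

Push the square bamboo coaster across the top of the little glass-fronted cabinet towards its front (the long side with the glass doors and latch, facing the robot) until 3 cm of it sticks out over the front edge, sitting square to that edge, so that a guest can take it from below. Only slide it with the fingertips, never pick it up, and leave the tumblers, the mixing tin and the corkscrew where they are. Then take the hand away.

Things in the scene. Friction and masses are not known exactly. Their poses are not given: they have to be found in the camera images.
- coaster: Loose square coaster of light bamboo, 100 x 100 mm and 10 mm thick, about 85 g (can vary by some 40 %). It lies flat on the cabinet top, turned somewhat to the front edge. Origin at the centre of its underside; x and y run parallel to its sides, z up. It slides with dry friction and stops when no longer pushed.
- cabinet: Fixed low cabinet of dark wood with two glass doors and a small brass-look latch in its front face, standing on the red trolley: 300 mm deep (its x), 520 mm wide (its y), 160 mm high, with a flat plain top without rim. Origin at the centre of its underside; its front, with the doors, looks along its -x (roughly towards the robot), z up. The cabinet may be turned a little.
- front_edge (a point): Middle of the cabinet's top front edge, at the height of the top surface (160 mm above the trolley). Axes as the cabinet's: x points from the front edge back over the top, y runs along the edge, z up. A coaster lying square with its centre at x = +20 mm here sticks out 30 mm.
- tumbler_a: Loose crystal tumbler standing on the cabinet top near its left or right end, 80 mm wide at the rim, 72 mm at the foot, 90 mm high. Origin at the centre of its underside. To be left alone.
- tumbler_b: The second crystal tumbler, same shape and size, also near an end of the cabinet top. Origin at the centre of its underside. To be left alone.
- mixing_tin: Loose steel mixing tin, a tall cup 88 mm wide at the rim, 68 mm at the foot, 150 mm high, standing on the cabinet top near its left or right end. Origin at the centre of its underside. To be left alone.
- corkscrew: Loose steel wing corkscrew lying on the trolley to the robot's right of the cabinet, about 110 x 76 mm, 30 mm high. Origin at its underside, about its middle. To be left alone.
Not all that is in view belongs to the job. Of the things like the coaster, leave any that is purple; of the rest the smaller one is meant.

How it is judged:
By the outcome, as a careful person would: the job done as asked, in the order asked, and still so for the second after the job is handed in, with the robot touching nothing.
It also fails if it takes over 45 s, if anything falls off the work surface, if the arm or the gripper's body presses on something with over 40 N, if the wrist force passes 120 N, or if a joint passes its speed limit or range.

## Working session

There is one attempt and no reset: what is moved stays moved. The work goes in short steps, Python scripts to look and compute and a tool call to move; the robot and the scene stay as the last step left them, time stands still between calls to the robot, and variables do not carry over. Pictures are saved under pics/ and viewed, about 8 in all and at most 12, crops included, and the job is handed in when it is done.

Besides the shell and the picture viewer there is one more tool, called after "Emit:" in YAML: its name, and indented under it one key for each argument. move_arm: Moves the arm, as the interface text tells. Its arguments: {"type":"object","properties":{"commands":{"type":"array"},"jaw":{"type":"number"},"grip_force":{"type":"number"}},"required":["commands"]}

```bash
mkdir -p pics; cat > h.py <<'E'
import numpy as np, cv2
from station import r
from scipy.spatial.transform import Rotation as R
def att(f):
    a=np.array(f["attitude"],float)
    return a if a.shape==(3,3) else R.from_rotvec(a.ravel()).as_matrix() if a.size==3 else R.from_quat(a).as_matrix()
def pts(f):
    K=f["camera_matrix"];z=f["range_z"];v,u=np.indices(z.shape)
    c=np.stack([(u-K[0,2])/K[0,0]*z,(v-K[1,2])/K[1,1]*z,z],-1)
    return c@att(f).T+np.array(f["position"])
def ray(f,uv,h):
    K=f["camera_matrix"];uv=np.atleast_2d(uv).astype(float)
    d=np.c_[(uv[:,0]-K[0,2])/K[0,0],(uv[:,1]-K[1,2])/K[1,1],np.ones(len(uv))]@att(f).T
    p=np.array(f["position"]);return p+d*((h-p[2])/d[:,2])[:,None]
E
python3 - <<'E'
from h import *
for n in("top","side"):
    f=r.grab_frame(n);cv2.imwrite(f"pics/{n}0.png",f["color"]);print(n,f["position"],f["attitude"],f["camera_matrix"].tolist())
    np.savez(f"/tmp/{n}0.npz",**f)
    P=pts(f);h,e=np.histogram(P[...,2][f["range_z"]>0],bins=np.arange(-.02,.4,.01));print(list(zip(e.round(2),h)))
o=r.get_obs();print(o["clock"],o["position"],o["orientation"],R.from_rotvec(o["orientation"]).as_matrix().round(3),o["width"])
E
```

```text
top [ 0.50464893 -0.02548908  1.74204089] [-2.19037857  2.1855289  -0.0788035 ] [[462.4178238978147, 0.0, 282.3834932954632], [0.0, 462.4178238978147, 206.8457283291452], [0.0, 0.0, 1.0]]
[(np.float64(-0.02), np.int64(853)), (np.float64(-0.01), np.int64(41545)), (np.float64(0.0), np.int64(40563)), (np.float64(0.01), np.int64(2381)), (np.float64(0.02), np.int64(235)), (np.float64(0.03), np.int64(35)), (np.float64(0.04), np.int64(332)), (np.float64(0.05), np.int64(1334)), (np.float64(0.06), np.int64(206)), (np.float64(0.07), np.int64(60)), (np.float64(0.08), np.int64(37)), (np.float64(0.09), np.int64(61)), (np.float64(0.1), np.int64(60)), (np.float64(0.11), np.int64(118)), (np.float64(0.12), np.int64(139)), (np.float64(0.13), np.int64(130)), (np.float64(0.14), np.int64(106)), (np.float64(0.15), np.int64(5563)), (np.float64(0.16), np.int64(5983)), (np.float64(0.17), np.int64(1089)), (np.float64(0.18), np.int64(386)), (np.float64(0.19), np.int64(81)), (np.float64(0.2), np.int64(64)), (np.float64(0.21), np.int64(80)), (np.float64(0.22), np.int64(76)), (np.float64(0.23), np.int64(73)), (np
[... 1630 characters left out ...]
), (np.float64(0.24), np.int64(941)), (np.float64(0.25), np.int64(737)), (np.float64(0.26), np.int64(769)), (np.float64(0.27), np.int64(808)), (np.float64(0.28), np.int64(860)), (np.float64(0.29), np.int64(964)), (np.float64(0.3), np.int64(931)), (np.float64(0.31), np.int64(806)), (np.float64(0.32), np.int64(793)), (np.float64(0.33), np.int64(845)), (np.float64(0.34), np.int64(879)), (np.float64(0.35), np.int64(820)), (np.float64(0.36), np.int64(978)), (np.float64(0.37), np.int64(835)), (np.float64(0.38), np.int64(1347))]
0.1 [ 0.2211028  -0.530252    0.23046825] [-1.36935674  0.91439102 -0.91254961] [[ 0.385 -0.     0.923]
 [-0.923  0.002  0.385]
 [-0.002 -1.     0.   ]] 0.08579952902894654
```

View pics/top0.png

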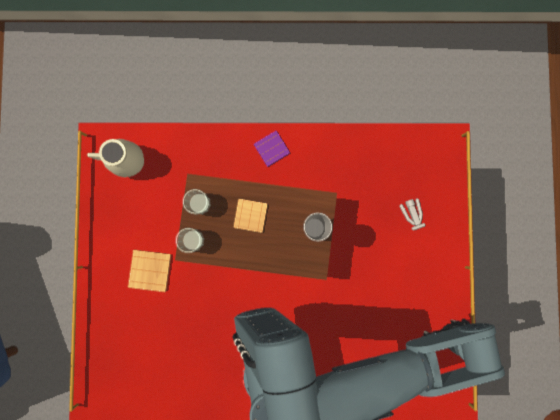

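View pics/side0.png

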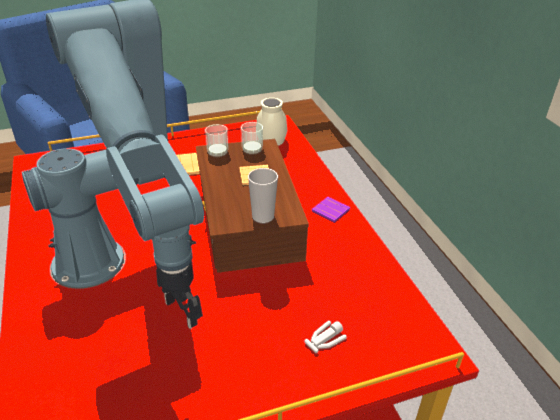

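Top view: the candidates are bamboo on the cabinet (250,215), larger bamboo on the trolley (150,271) and purple (271,149). The one on the cabinet is meant, because it is the smaller of the two that aren't purple. I'll measure it and confirm with a crop.

```bash
cat >> h.py <<'E'
def masks(f):
    hsv=cv2.cvtColor(f["color"],cv2.COLOR_BGR2HSV);H,S,V=[hsv[...,i].astype(int) for i in range(3)]
    bam=((H>8)&(H<30)&(V>150)&(S>60)).astype(np.uint8)
    B,G,Rr=[f["color"][...,i].astype(int) for i in range(3)]
    red=((Rr>2.6*np.maximum(G,1)+20)&(H<6)|(H>174)&(S>200)).astype(np.uint8)
    return bam,red
def coaster(f,h=.17):
    bam,_=masks(f);out=[]
    for c in cv2.findContours(bam,0,cv2.CHAIN_APPROX_NONE)[0]:
        if 300<cv2.contourArea(c)<4000:
            m=ray(f,c[:,0],h)[:,:2]; (x,y),(w,l),a=cv2.minAreaRect((m*1000).astype(np.float32))
            out.append((x/1e3,y/1e3,w,l,(a+45)%90-45,c[:,0].mean(0).round()))
    return out
def cab(f):
    """front edge line fit + all sides from top frame"""
    _,red=masks(f);nz=(1-red)
    return nz
E
python3 - <<'E'
from h import *
f=dict(np.load("/tmp/top0.npz"));P=pts(f)
for o in coaster(f):
    u,v=o[5].astype(int);print(o,P[v,u].round(4))
# cabinet top by depth-plane + non red
bam,red=masks(f)
m=((abs(P[...,2]-.16)<.03)).astype(np.uint8);m=cv2.morphologyEx(m,cv2.MORPH_OPEN,np.ones((5,5)))
cs=cv2.findContours(m,0,cv2.CHAIN_APPROX_NONE)[0];c=max(cs,key=cv2.contourArea)
print(cv2.minAreaRect((ray(f,c[:,0],.16)[:,:2]*1000).astype(np.float32)))
# brown top mask
hsv=cv2.cvtColor(f["color"],cv2.COLOR_BGR2HSV)
B,G,Rr=[f["color"][...,i].astype(int) for i in range(3)]
for q in[(290,260),(300,205),(220,260),(290,285),(345,230),(260,275)]:print(q,f["color"][q[1],q[0]],hsv[q[1],q[0]],P[q[1],q[0]].round(3))
# tall things
for nm,(u0,u1,v0,v1) in dict(a=(175,212,185,217),b=(172,207,225,256),tin=(300,336,208,246)).items():
    s=P[v0:v1,u0:u1].reshape(-1,3);t=s[s[:,2]>.2];print(nm,len(t),t[:,:2].min(0),t[:,:2].max(0),t[:,2].max())
vis=cv2.resize(f["color"][120:300,110:350],None,fx=3,fy=3,interpolation=cv2.INTER_CUBIC)
bx=cv2.boxPoints(cv2.minAreaRect(c));cv2.polylines(vis,[((bx-[110,120])*3).astype(int)],1,(0,255,0))
cv2.imwrite("pics/crop0.png",vis)
E
```

```text
(0.3968982238769531, 0.41952142333984377, 127.33228302001953, 128.0655517578125, -6.782402038574219, array([149., 270.])) [0.388  0.4625 0.0162]
(0.5842868041992187, 0.08047280883789062, 101.93124389648438, 102.41779327392578, -9.322593688964844, array([250., 215.])) [0.5849 0.0797 0.1701]
(0.5652647094726563, -0.6617132568359375, 26.51927947998047, 623.1348876953125, -0.00341796875, array([470., 224.])) [ 0.5596 -0.7148  0.0585]
(0.40600946044921876, 0.6693601684570313, 940.9038696289062, 13.506820678710938, 0.07483726739883423, array([ 74., 271.])) [0.3866 0.7221 0.0557]
((548.8748779296875, 59.286346435546875), (519.5165405273438, 299.9430847167969), 82.81168365478516)
(290, 260) [ 38  61 101] [ 11 159 101] [ 0.432 -0.057  0.159]
(300, 205) [ 41  65 109] [ 11 159 109] [ 0.62  -0.091  0.161]
(220, 260) [ 40  64 105] [ 11 158 105] [0.432 0.181 0.16 ]
(290, 285) [ 29  42 204] [  2 219 204] [ 0.332 -0.06   0.001]
(345, 230) [ 22  26 110] [  1 204 110] [ 0.538 -0.267  0.001]
(260, 275) [ 29  39 198] [  2 218 198] [ 0.369  0.052 -0.008]
a 238 [ 0.50464893 -0.02548908] [0.6648352  0.29210624] 1.742040889714917
b 230 [ 0.4644944  -0.02548908] [0.53849361 0.31329521] 1.742040889714917
tin 313 [ 0.50086011 -0.18105907] [ 0.5877572  -0.02548908] 1.742040889714917
```

View pics/crop0.png

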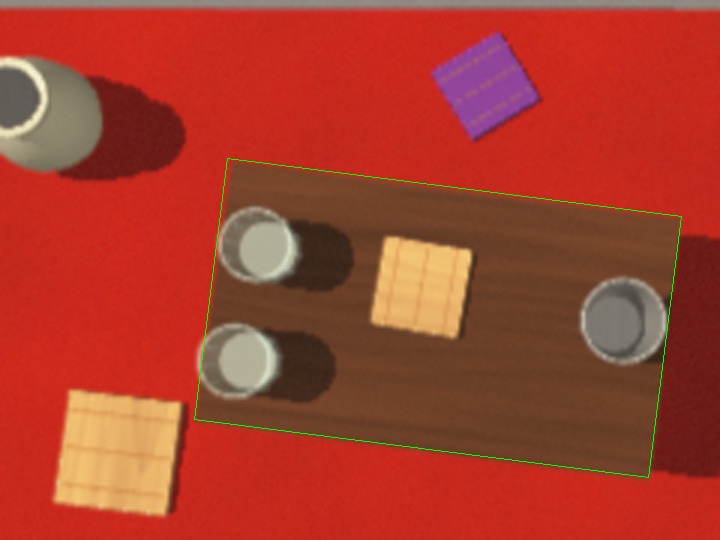

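Emit:
move_arm:
  commands:
    - {"travel": [0,-0.03,0],"roll": 6}
    - {"travel": [0,-0.03,0],"roll": 6}
    - {"travel": [0,-0.03,0],"roll": 6}
    - {"travel": [0,-0.03,0],"roll": 6}
    - {"travel": [0,-0.03,0],"roll": 5.8}
  jaw: 0.5

```text
clock: 0.6
position: [0.2211, -0.5304, 0.382]
orientation: [-1.145, 1.305, -1.303]
force: [-0.9, -0.7, 0.5]
width: 0.0428
```

```bash
cat >> h.py <<'E'
C=np.array([.5489,.0593]);yaw=-7.19
ex=np.array([np.cos(np.radians(yaw)),np.sin(np.radians(yaw))]);ey=np.array([-ex[1],ex[0]])
def st():
    o=r.get_obs();p=np.array(o["position"]);M=R.from_rotvec(o["orientation"]).as_matrix()
    d=p[:2]-C;print("t",round(o["clock"],2),"pos",p.round(4),"cab xy (front=0)",(d@ex+.15).round(4),(d@ey).round(4),"tool z yaw err",round(np.degrees(np.arctan2(M[1,2],M[0,2]))-yaw,2),"y",M[:,1].round(4),"F",np.round(o["force"],2),"w",round(o["width"],4),"q",np.round(o["joint_pos"],2))
    return p,M
E
python3 - <<'E'
from h import *
p,M=st();t=np.r_[C+.118*ex+.0255*ey,.38];print("tool shift",(M.T@(t-p)).round(4))
E
```

```text
t 0.6 pos [ 0.2211 -0.5304  0.382 ] cab xy (front=0) -0.1014 -0.6261 tool z yaw err -0.24 y [-2.e-04  9.e-04 -1.e+00] F [-0.92 -0.68  0.55] w 0.0428 q [-1.38  0.1   1.4  -0.    1.64  0.32]
tool shift [-0.6531  0.0025  0.3667]
```

Emit:
move_arm:
  commands:
    - {"travel": [-0.033,0,0.018],"roll": -0.24}
    - {"travel": [-0.033,0,0.018],"roll": 0}
    - {"travel": [-0.033,0,0.018],"roll": 0}
    - {"travel": [-0.033,0,0.018],"roll": 0}
    - {"travel": [-0.033,0,0.018],"roll": 0}

```text
clock: 1.1
position: [0.3311, -0.3765, 0.3809]
orientation: [-1.149, 1.299, -1.297]
force: [1.2, 0.2, -0.6]
width: 0.0428
```

Emit:
move_arm:
  commands:
    - {"travel": [-0.033,0,0.018],"roll": 0}
    - {"travel": [-0.033,0,0.018],"roll": 0}
    - {"travel": [-0.033,0,0.018],"roll": 0}
    - {"travel": [-0.033,0,0.018],"roll": 0}
    - {"travel": [-0.033,0,0.018],"roll": 0}

```text
clock: 1.6
position: [0.4404, -0.2235, 0.381]
orientation: [-1.149, 1.298, -1.298]
force: [1.1, -0.5, -0.4]
width: 0.0431
```

Emit:
move_arm:
  commands:
    - {"travel": [-0.033,0,0.018],"roll": 0}
    - {"travel": [-0.033,0,0.018],"roll": 0}
    - {"travel": [-0.033,0,0.018],"roll": 0}
    - {"travel": [-0.033,0,0.018],"roll": 0}
    - {"travel": [-0.033,0,0.018],"roll": 0}

```text
clock: 2.1
position: [0.5497, -0.0706, 0.3808]
orientation: [-1.15, 1.298, -1.297]
force: [0.7, -0.5, 0.2]
width: 0.0425
```

Emit:
move_arm:
  commands:
    - {"travel": [-0.033,0,0.018],"roll": 0}
    - {"travel": [-0.033,0,0.018],"roll": 0}
    - {"travel": [-0.033,0,0.018],"roll": 0}
    - {"travel": [-0.033,0,0.018],"roll": 0}
    - {"travel": [-0.027,0,0.018],"roll": 0}

```text
clock: 2.6
position: [0.6582, 0.0769, 0.3806]
orientation: [-1.151, 1.298, -1.296]
force: [0.2, -0.3, -0.6]
width: 0.0424
```

```bash
python3 - <<'E'
from h import *
p,M=st();t=np.r_[C+.118*ex+.0255*ey,.38];print("tool shift",(M.T@(t-p)).round(4))
E
```

```text
t 2.6 pos [0.6582 0.0769 0.3806] cab xy (front=0) 0.2562 0.0311 tool z yaw err 0.3 y [-1.1e-03  3.0e-04 -1.0e+00] F [ 0.17 -0.33 -0.64] w 0.0424 q [-0.06  0.31  1.16  0.    1.68  1.63]
tool shift [0.0057 0.0006 0.0117]
```

Emit:
move_arm:
  commands:
    - {"travel": [0.006,0.02,0.012],"roll": 0.2}
    - {"travel": [0,0.04,0],"roll": 0}
    - {"travel": [0,0.04,0],"roll": 0}
    - {"travel": [0,0.04,0],"roll": 0}
    - {"travel": [0,0.04,0],"roll": 0}

```text
clock: 3.1
position: [0.6683, 0.0676, 0.1991]
orientation: [-1.149, 1.301, -1.3]
force: [-0.0, -0.4, 0.6]
width: 0.0425
```

```bash
python3 - <<'E'
from h import *
st()
f=r.grab_frame("side");np.savez("/tmp/side1.npz",**f)
cv2.imwrite("pics/side1.png",cv2.resize(f["color"][100:250,180:340],None,fx=4,fy=4,interpolation=cv2.INTER_CUBIC))
st()
E
```

```text
t 3.1 pos [0.6683 0.0676 0.1991] cab xy (front=0) 0.2675 0.0231 tool z yaw err 0.06 y [-1.e-03  1.e-04 -1.e+00] F [-0.02 -0.35  0.6 ] w 0.0425 q [-0.08  0.42  1.37 -0.    1.35  1.62]
t 3.15 pos [0.6642 0.0677 0.1905] cab xy (front=0) 0.2634 0.0228 tool z yaw err 0.04 y [-0.013   0.001  -0.9999] F [-3.19  0.09 -6.07] w 0.0428 q [-0.08  0.43  1.38 -0.    1.35  1.62]
```

View pics/side1.png

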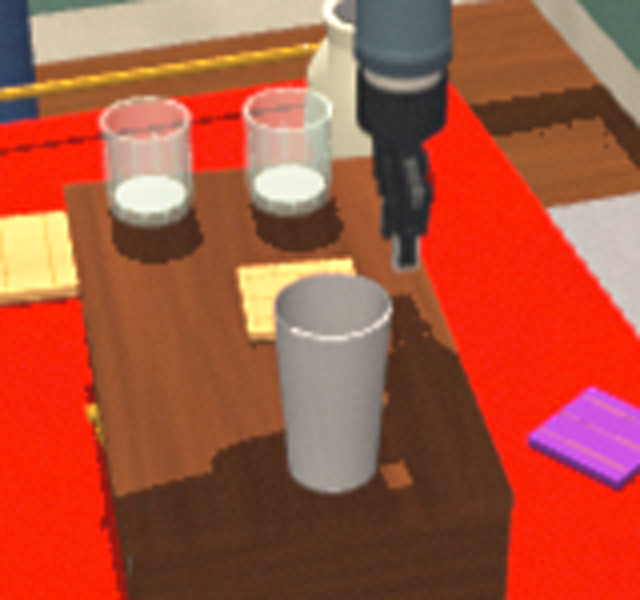

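The fingers hang behind the coaster (crop ~405,265), clear of the tin and tumblers. Next I'll let the arm settle, then feel for the top.

Emit:
move_arm:
  commands:
    - {"travel": [0,0,0],"roll": 0}
    - {"travel": [0,0,0],"roll": 0}
    - {"travel": [0,0,0],"roll": 0}

```text
clock: 3.45
position: [0.6707, 0.0673, 0.2048]
orientation: [-1.144, 1.296, -1.303]
force: [0.3, -0.9, 0.7]
width: 0.0425
```

Emit:
move_arm:
  commands:
    - {"travel": [0,0.01,0],"roll": 0}
    - {"travel": [0,0.01,0],"roll": 0}
    - {"travel": [0,0,0],"roll": 0}

```text
clock: 3.75
position: [0.6677, 0.0675, 0.1793]
orientation: [-1.15, 1.303, -1.299]
force: [-0.1, -0.9, -0.6]
width: 0.0428
```

```bash
python3 - <<'E'
from h import *
st()
E
```

```text
t 3.75 pos [0.6677 0.0675 0.1793] cab xy (front=0) 0.2668 0.023 tool z yaw err 0.05 y [-3.1e-03  2.0e-04 -1.0e+00] F [-0.11 -0.86 -0.62] w 0.0428 q [-0.08  0.44  1.39  0.    1.32  1.62]
```

Emit:
move_arm:
  commands:
    - {"travel": [0,0.005,0],"roll": 0}
    - {"travel": [0,0.005,0],"roll": 0}
    - {"travel": [0,0.003,0],"roll": 0}
    - {"travel": [0,0,0],"roll": 0}
    - {"travel": [0,0,0],"roll": 0}

```text
clock: 4.25
position: [0.6689, 0.0674, 0.1683]
orientation: [-1.148, 1.3, -1.3]
force: [0.2, 0.6, 0.7]
width: 0.0426
```

Emit:
move_arm:
  commands:
    - {"travel": [0,0.002,0],"roll": 0}
    - {"travel": [0,0,0],"roll": 0}
    - {"travel": [0,0,0],"roll": 0}

```text
clock: 4.55
position: [0.6689, 0.0674, 0.1664]
orientation: [-1.148, 1.3, -1.3]
force: [-0.2, -0.1, -0.6]
width: 0.0427
```

Emit:
move_arm:
  commands:
    - {"travel": [0,0.001,0],"roll": 0}
    - {"travel": [0,0,0],"roll": 0}
    - {"travel": [0,0,0],"roll": 0}

```text
clock: 4.85
position: [0.6689, 0.0674, 0.1653]
orientation: [-1.148, 1.3, -1.3]
force: [0.5, 0.6, 0.3]
width: 0.0426
```

Emit:
move_arm:
  commands:
    - {"travel": [0,0.0015,0],"roll": 0}
    - {"travel": [0,0,0],"roll": 0}
    - {"travel": [0,0,0],"roll": 0}

```text
clock: 5.15
position: [0.6688, 0.0674, 0.1636]
orientation: [-1.148, 1.301, -1.3]
force: [0.1, 0.2, 0.5]
width: 0.0424
```

Emit:
move_arm:
  commands:
    - {"travel": [0,0.001,0],"roll": 0}
    - {"travel": [0,0,0],"roll": 0}
    - {"travel": [0,0,0],"roll": 0}

```text
clock: 5.45
position: [0.6688, 0.0674, 0.1627]
orientation: [-1.148, 1.3, -1.3]
force: [0.0, -0.8, -0.7]
width: 0.0424
```

Emit:
move_arm:
  commands:
    - {"travel": [0,0.001,0],"roll": 0}
    - {"travel": [0,0,0],"roll": 0}
    - {"travel": [0,0,0],"roll": 0}

```text
clock: 5.75
position: [0.6688, 0.0675, 0.1617]
orientation: [-1.148, 1.3, -1.3]
force: [-0.4, 0.0, -0.1]
width: 0.0428
```

Emit:
move_arm:
  commands:
    - {"travel": [0,0.001,0],"roll": 0}
    - {"travel": [0,0,0],"roll": 0}
    - {"travel": [0,0,0],"roll": 0}

```text
clock: 6.05
position: [0.6688, 0.0675, 0.1607]
orientation: [-1.148, 1.3, -1.3]
force: [-0.4, 0.7, 0.1]
width: 0.0428
```

Emit:
move_arm:
  commands:
    - {"travel": [0,0.001,0],"roll": 0}
    - {"travel": [0,0,0],"roll": 0}
    - {"travel": [0,0,0],"roll": 0}

```text
clock: 6.35
position: [0.6688, 0.0674, 0.1597]
orientation: [-1.148, 1.3, -1.3]
force: [0.3, 0.6, -0.6]
width: 0.0427
```

Emit:
move_arm:
  commands:
    - {"travel": [0,0.001,0],"roll": 0}
    - {"travel": [0,0,0],"roll": 0}
    - {"travel": [0,0,0],"roll": 0}

```text
clock: 6.65
position: [0.6688, 0.0674, 0.1587]
orientation: [-1.148, 1.301, -1.3]
force: [0.5, -0.3, -0.1]
width: 0.0428
```

Emit:
move_arm:
  commands:
    - {"travel": [0,0.001,0],"roll": 0}
    - {"travel": [0,0,0],"roll": 0}
    - {"travel": [0,0,0],"roll": 0}

```text
clock: 6.95
position: [0.669, 0.0674, 0.1582]
orientation: [-1.147, 1.3, -1.301]
force: [-0.3, -0.1, 2.8]
width: 0.0429
```

Emit:
move_arm:
  commands:
    - {"travel": [0,0.001,0],"roll": 0}
    - {"travel": [0,0,0],"roll": 0}
    - {"travel": [0,0,0],"roll": 0}

```text
clock: 7.25
position: [0.6691, 0.0674, 0.1582]
orientation: [-1.147, 1.3, -1.301]
force: [-4.3, -0.3, 8.9]
width: 0.0426
```

```bash
python3 - <<'E'
from h import *
st()
f=r.grab_frame("top");np.savez("/tmp/top1.npz",**f);print([o for o in coaster(f) if o[2]<150])
E
```

```text
t 7.25 pos [0.6691 0.0674 0.1582] cab xy (front=0) 0.2682 0.0231 tool z yaw err 0.06 y [ 8.e-04 -2.e-04 -1.e+00] F [-4.34 -0.28  8.89] w 0.0426 q [-0.08  0.46  1.4  -0.    1.28  1.62]
[(0.39686865234375, 0.41952734375, 127.39156341552734, 128.0645751953125, -6.823616027832031, array([149., 271.])), (0.59467431640625, 0.08990165710449219, 80.77550506591797, 85.76985931396484, -7.9975433349609375, array([247., 212.]))]
```

Emit:
move_arm:
  commands:
    - {"travel": [-0.002,-0.004,0],"roll": 0}
    - {"travel": [0,0,-0.008],"roll": 0}
    - {"travel": [0,0,-0.008],"roll": 0}
    - {"travel": [0,0,-0.006],"roll": 0}
    - {"travel": [0,0,-0.006],"roll": 0}

```text
clock: 7.8
position: [0.6404, 0.0731, 0.1605]
orientation: [-1.148, 1.301, -1.3]
force: [0.4, -0.7, -1.1]
width: 0.0428
```

Emit:
move_arm:
  commands:
    - {"travel": [0,0,-0.006],"roll": 0}
    - {"travel": [0,0,-0.006],"roll": 0}
    - {"travel": [0,0,-0.006],"roll": 0}
    - {"travel": [0,0,-0.006],"roll": 0}
    - {"travel": [0,0,-0.006],"roll": 0}

```text
clock: 8.3
position: [0.6111, 0.0766, 0.1608]
orientation: [-1.148, 1.3, -1.3]
force: [1.0, -0.2, -0.2]
width: 0.0429
```

Emit:
move_arm:
  commands:
    - {"travel": [0,0,-0.008],"roll": 0}
    - {"travel": [0,0,-0.008],"roll": 0}
    - {"travel": [0,0,-0.008],"roll": 0}
    - {"travel": [0,0,-0.008],"roll": 0}
    - {"travel": [0,0,-0.008],"roll": 0}

```text
clock: 8.8
position: [0.5712, 0.0817, 0.1608]
orientation: [-1.148, 1.3, -1.3]
force: [0.9, 0.2, 0.4]
width: 0.0427
```

```bash
python3 - <<'E'
from h import *
st()
f=r.grab_frame("side");np.savez("/tmp/side2.npz",**f)
cv2.imwrite("pics/side2.png",cv2.resize(f["color"][100:250,180:340],None,fx=4,fy=4,interpolation=cv2.INTER_CUBIC))
E
```

```text
t 8.8 pos [0.5712 0.0817 0.1608] cab xy (front=0) 0.1693 0.025 tool z yaw err 0.05 y [ 1.e-04  0.e+00 -1.e+00] F [0.93 0.16 0.37] w 0.0427 q [-0.06  0.26  1.67  0.    1.22  1.63]
```

View pics/side2.png

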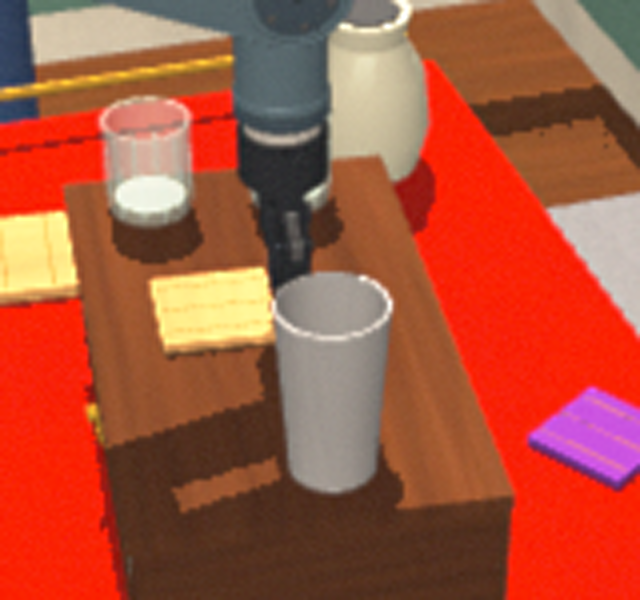

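The coaster (crop ~212,310) is sliding flat and square with the fingers behind it. I'll push on, then back off and measure.

Emit:
move_arm:
  commands:
    - {"travel": [0,0,-0.008],"roll": 0}
    - {"travel": [0,0,-0.008],"roll": 0}
    - {"travel": [0,0,-0.008],"roll": 0}
    - {"travel": [0,0,-0.008],"roll": 0}
    - {"travel": [0,0,-0.008],"roll": 0}

```text
clock: 9.35
position: [0.5316, 0.0866, 0.1609]
orientation: [-1.147, 1.3, -1.301]
force: [0.9, 0.7, 0.7]
width: 0.0427
```

Emit:
move_arm:
  commands:
    - {"travel": [0,0,-0.007],"roll": 0}
    - {"travel": [0,0,-0.006],"roll": 0}
    - {"travel": [0,0,-0.005],"roll": 0}
    - {"travel": [0,0,-0.003],"roll": 0}
    - {"travel": [0,0,-0.001],"roll": 0}

```text
clock: 9.85
position: [0.51, 0.0894, 0.1607]
orientation: [-1.148, 1.301, -1.3]
force: [-0.4, -0.7, 1.0]
width: 0.0423
```

Emit:
move_arm:
  commands:
    - {"travel": [0,0,0],"roll": 0}
    - {"travel": [0,0,0.008],"roll": 0}
    - {"travel": [0,0,0.04],"roll": 0}
    - {"travel": [0,0,0.04],"roll": 0}
    - {"travel": [0,0,0],"roll": 0}

```text
clock: 10.35
position: [0.6021, 0.0771, 0.1602]
orientation: [-1.146, 1.3, -1.303]
force: [-0.7, -0.9, -0.4]
width: 0.0426
```

```bash
cat >> h.py <<'E'
def edge(img,K,cond): pass
def overhang(f,tag):
    """subpixel: coaster sides & cabinet front edge by gradient along cabinet x, cast at own heights"""
    g=f["color"].astype(np.float32)
    def proj(p):
        c=(p-np.array(f["position"]))@att(f);K=f["camera_matrix"]
        return (c[:,0]/c[:,2]*K[0,0]+K[0,2]).astype(np.float32),(c[:,1]/c[:,2]*K[1,1]+K[1,2]).astype(np.float32)
    def scan(o,d,along,ss,h,half=.012,ch=None):
        t=np.arange(-half,half+1e-9,.0005);out=[]
        for s in ss:
            q=o+along*s+t[:,None]*d;u,v=proj(np.c_[q,np.full(len(q),h)])
            L=cv2.remap(g,u[None],v[None],cv2.INTER_LINEAR)[0]
            a=L[:3].mean(0);b=L[-3:].mean(0);w=(L-a)@(b-a)/((b-a)@(b-a)+1e-6)
            k=np.where((w[:-1]<.5)&(w[1:]>=.5))[0]
            if len(k) and np.linalg.norm(b-a)>30: k=k[0];tt=t[k]+.0005*(.5-w[k])/(w[k+1]-w[k]);out.append((s,tt))
        out=np.array(out);p=np.polyfit(out[:,0],out[:,1],1);rs=out[:,1]-np.polyval(p,out[:,0]);ok=abs(rs)<2*rs.std()+1e-4
        p=np.polyfit(out[ok,0],out[ok,1],1);return p,ok.sum(),rs[ok].std()
    F=C-.15*ex
    return scan,F
E
python3 - <<'E'
from h import *
st();f=r.grab_frame("top");np.savez("/tmp/top2.npz",**f)
cs=[o for o in coaster(f) if o[2]<115];print(cs)
scan,F=overhang(f,"")
c=np.array(cs[0][:2]);d=c-F;print("coaster cab",d@ex,d@ey)
for nm,f2 in(("now",f),("t0",dict(np.load("/tmp/top0.npz")))):
    sc,_=overhang(f2,"")
    for lo,hi in((-.24,-.05),(.1,.24),(-.24,.24)):
        if nm=="now" and hi-lo>.3:continue
        p,n,s=sc(F,ex,ey,np.arange(lo,hi,.005),.16);print(nm,"front edge: offset mm at y=.0255",1e3*np.polyval(p,.0255),"tilt deg",np.degrees(np.arctan(p[0])),n,s*1e3)
for nm,o,dd,al in(("front",c-.05*ex,-ex,ey),("back",c+.05*ex,ex,ey),("left",c+.05*ey,ey,ex),("right",c-.05*ey,-ey,ex)):
    p,n,s=scan(o,dd,al,np.arange(-.04,.04,.004),.17);print(nm,"off mm",1e3*p[1],"tilt",np.degrees(np.arctan(p[0])),n,s*1e3)
cv2.imwrite("pics/top2.png",cv2.resize(f["color"][160:310,140:350],None,fx=3.8,fy=3.8,interpolation=cv2.INTER_CUBIC))
E
```

```text
t 10.35 pos [0.6021 0.0771 0.1602] cab xy (front=0) 0.2005 0.0243 tool z yaw err -0.02 y [ 2.2e-03 -4.0e-04 -1.0e+00] F [-0.66 -0.95 -0.36] w 0.0426 q [-0.07  0.32  1.59 -0.    1.23  1.63]
[]Traceback (most recent call last):
  File "<stdin>", line 5, in <module>
IndexError: list index out of range
```

Emit:
move_arm:
  commands:
    - {"travel": [0,-0.04,0],"roll": 0}
    - {"travel": [0,-0.04,0],"roll": 0}
    - {"travel": [0,-0.04,0],"roll": 0}
    - {"travel": [0,-0.04,0],"roll": 0}
    - {"travel": [0,-0.04,0],"roll": 0}

```text
clock: 10.9
position: [0.5968, 0.0786, 0.3623]
orientation: [-1.148, 1.301, -1.3]
force: [1.6, -0.4, 0.0]
width: 0.0429
```

Emit:
move_arm:
  commands:
    - {"travel": [0.035,0,0],"roll": 0}
    - {"travel": [0.035,0,0],"roll": 0}
    - {"travel": [0.035,0,0],"roll": 0}
    - {"travel": [0.035,0,0],"roll": 0}
    - {"travel": [0.035,0,0],"roll": 0}

```text
clock: 11.4
position: [0.575, -0.0962, 0.3607]
orientation: [-1.148, 1.301, -1.3]
force: [0.7, -0.0, -0.0]
width: 0.0427
```

Emit:
move_arm:
  commands:
    - {"travel": [0.035,0,0],"roll": 0}
    - {"travel": [0.035,0,0],"roll": 0}
    - {"travel": [0.035,0,0],"roll": 0}
    - {"travel": [0.035,0,0],"roll": 0}
    - {"travel": [0.035,0,0],"roll": 0}

```text
clock: 11.9
position: [0.5534, -0.2698, 0.3606]
orientation: [-1.148, 1.301, -1.3]
force: [0.5, -0.0, 0.2]
width: 0.0427
```

```bash
cat > meas.py <<'E'
from h import *
import sys
st();f=r.grab_frame("top");tag=sys.argv[1];np.savez(f"/tmp/{tag}.npz",**f)
cv2.imwrite(f"pics/{tag}.png",cv2.resize(f["color"][160:310,140:350],None,fx=3.8,fy=3.8,interpolation=cv2.INTER_CUBIC))
cs=[o for o in coaster(f) if o[2]<115];print(cs)
scan,F=overhang(f,"")
for nm,f2 in(("now",f),("t0",dict(np.load("/tmp/top0.npz")))):
    sc,_=overhang(f2,"")
    for lo,hi in((-.24,-.05),(.1,.24),(-.24,.24)):
        if nm=="now" and hi-lo>.3:continue
        try:
            p,n,s=sc(F,ex,ey,np.arange(lo,hi,.005),.16);print(nm,"front edge: offset mm at y=.0255",1e3*np.polyval(p,.0255),"tilt deg",np.degrees(np.arctan(p[0])),n,s*1e3)
        except Exception as e:print(nm,lo,e)
c=np.array(cs[0][:2]);d=c-F;print("coaster cab",d@ex,d@ey)
for nm,o,dd,al in(("front",c-.05*ex,-ex,ey),("back",c+.05*ex,ex,ey),("left",c+.05*ey,ey,ex),("right",c-.05*ey,-ey,ex)):
    p,n,s=scan(o,dd,al,np.arange(-.04,.04,.004),.17);print(nm,"off mm",1e3*p[1],"tilt",np.degrees(np.arctan(p[0])),n,s*1e3)
E
python3 meas.py top3
```

```text
t 11.9 pos [ 0.5534 -0.2698  0.3606] cab xy (front=0) 0.1957 -0.326 tool z yaw err 0.06 y [-5.e-04  5.e-04 -1.e+00] F [ 0.53 -0.02  0.25] w 0.0427 q [-0.65  0.2   1.33  0.    1.61  1.05]
[(0.4488033447265625, 0.0951170654296875, 101.89154052734375, 101.40623474121094, -6.983978271484375, array([245., 255.]))]
now front edge: offset mm at y=.0255 -1.6637061139598142 tilt deg -0.3137256956205438 32 0.4998290950917174
now front edge: offset mm at y=.0255 -0.9712010985504609 tilt deg 0.06515601628533037 28 0.2602479381945073
t0 front edge: offset mm at y=.0255 -1.0635459936476677 tilt deg -0.05355330996369525 38 0.24334798614515527
t0 front edge: offset mm at y=.0255 -0.9720893230249898 tilt deg 0.0651058957694474 28 0.2568024952653949
t0 front edge: offset mm at y=.0255 -0.8945077727802504 tilt deg 0.012328075907937486 95 0.2519322010306947
coaster cab 0.046207582076888964 0.02300731524098725
front off mm 0.880107372573247 tilt 0.6107939748773765 20 0.4569086205211009
back off mm 0.30805495403175404 tilt -0.4377097880394992 20 0.46798468183236297
left off mm -0.45571760722921684 tilt 0.11081555415522988 20 0.33295178248866186
right off mm 0.5251700107111389 tilt 0.1741052703558671 20 0.39176272888848646
```

View pics/top3.png

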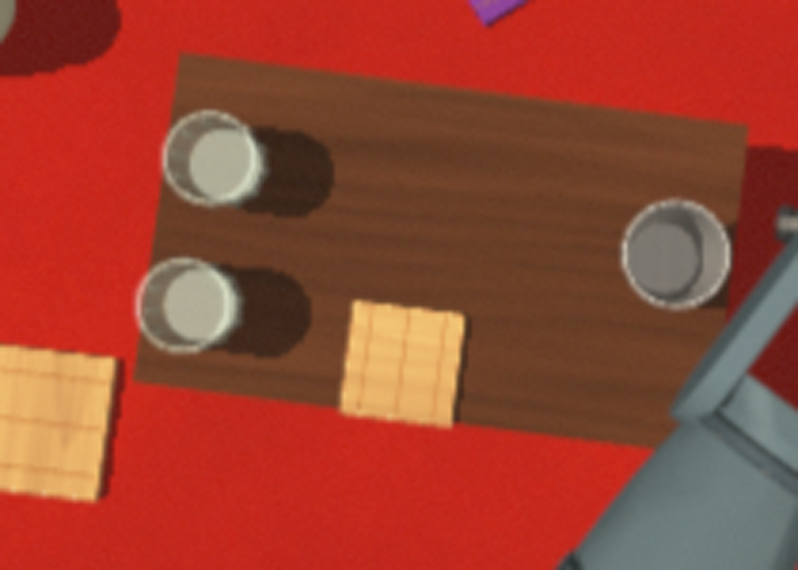

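Coaster (crop ~403,362) is square to within about 0.3° and sticks out a few mm. It needs about 27 mm more. I'll return along the same path.

Emit:
move_arm:
  commands:
    - {"travel": [-0.035,0,0],"roll": 0}
    - {"travel": [-0.035,0,0],"roll": 0}
    - {"travel": [-0.035,0,0],"roll": 0}
    - {"travel": [-0.035,0,0],"roll": 0}
    - {"travel": [-0.035,0,0],"roll": 0}

```text
clock: 12.45
position: [0.5754, -0.0935, 0.3606]
orientation: [-1.148, 1.301, -1.3]
force: [1.0, -0.1, -0.4]
width: 0.0426
```

Emit:
move_arm:
  commands:
    - {"travel": [-0.035,0,0],"roll": 0}
    - {"travel": [-0.035,0,0],"roll": 0}
    - {"travel": [-0.035,0,0],"roll": 0}
    - {"travel": [-0.035,0,0],"roll": 0}
    - {"travel": [-0.035,0,0],"roll": 0}

```text
clock: 12.95
position: [0.597, 0.0802, 0.3607]
orientation: [-1.148, 1.301, -1.3]
force: [0.6, -0.2, 0.0]
width: 0.0429
```

Emit:
move_arm:
  commands:
    - {"travel": [0,0.04,0],"roll": 0}
    - {"travel": [0,0.04,0],"roll": 0}
    - {"travel": [0,0.04,0],"roll": 0}
    - {"travel": [0,0.04,0],"roll": 0}
    - {"travel": [0,0.02,0],"roll": 0}

```text
clock: 13.45
position: [0.5946, 0.0789, 0.1764]
orientation: [-1.153, 1.305, -1.297]
force: [-0.3, 0.1, 0.8]
width: 0.0426
```

Emit:
move_arm:
  commands:
    - {"travel": [0,0.01,0],"roll": 0}
    - {"travel": [0,0.005,0],"roll": 0}
    - {"travel": [0,0.004,0],"roll": 0}
    - {"travel": [0,0,0],"roll": 0}
    - {"travel": [0,0,0],"roll": 0}

```text
clock: 13.95
position: [0.5984, 0.0783, 0.1631]
orientation: [-1.146, 1.299, -1.301]
force: [-0.6, 0.4, 0.0]
width: 0.0426
```

```bash
python3 - <<'E'
from h import *
st();f=dict(np.load("/tmp/top0.npz"));sc,F=overhang(f,"")
p,n,s=sc(F+.3*ex,ex,ey,np.arange(-.24,.24,.005),.16);print("back edge off mm",1e3*np.polyval(p,.025),p[0],n,s)
E
```

```text
t 13.95 pos [0.5984 0.0783 0.1631] cab xy (front=0) 0.1967 0.0251 tool z yaw err 0.05 y [ 2.e-03 -1.e-04 -1.e+00] F [-0.56  0.38  0.01] w 0.0426 q [-0.07  0.31  1.6   0.    1.24  1.63]
back edge off mm -1.5139173538626942 0.00030381670655501577 95 0.00027108105663874247
```

Emit:
move_arm:
  commands:
    - {"travel": [0.002,0.002,-0.02],"roll": 0}
    - {"travel": [0,0,-0.025],"roll": 0}
    - {"travel": [0,0,-0.02],"roll": 0}
    - {"travel": [0,0,-0.01],"roll": 0}
    - {"travel": [0,0,-0.004],"roll": 0}

```text
clock: 14.45
position: [0.519, 0.0863, 0.1607]
orientation: [-1.147, 1.299, -1.301]
force: [0.2, -0.1, 0.1]
width: 0.0427
```

Emit:
move_arm:
  commands:
    - {"travel": [0,0,0],"roll": 0}
    - {"travel": [0,0,0],"roll": 0}
    - {"travel": [0,0,0],"roll": 0}

```text
clock: 14.75
position: [0.5198, 0.086, 0.1599]
orientation: [-1.147, 1.3, -1.301]
force: [1.2, -0.4, 0.5]
width: 0.0425
```

```bash
python3 - <<'E'
from h import *
p,M=st();print(((p[:2]-C)@ex+.15-.0807))
E
```

```text
t 14.75 pos [0.5198 0.086  0.1599] cab xy (front=0) 0.1178 0.0229 tool z yaw err 0.03 y [ 6.e-04 -0.e+00 -1.e+00] F [ 1.16 -0.37  0.47] w 0.0425 q [-0.06  0.15  1.79  0.    1.2   1.63]
0.03713345546243202
```

Emit:
move_arm:
  commands:
    - {"travel": [0,0,-0.005],"roll": 0}
    - {"travel": [0,0,-0.005],"roll": 0}
    - {"travel": [0,0,-0.005],"roll": 0}
    - {"travel": [0,0,-0.005],"roll": 0}
    - {"travel": [0,0,-0.005],"roll": 0}

```text
clock: 15.25
position: [0.4937, 0.0894, 0.1598]
orientation: [-1.148, 1.3, -1.3]
force: [0.1, -0.2, -1.2]
width: 0.0428
```

Emit:
move_arm:
  commands:
    - {"travel": [0,0,-0.005],"roll": 0}
    - {"travel": [0,0,-0.003],"roll": 0}
    - {"travel": [0,0,-0.002],"roll": 0}
    - {"travel": [0,0,-0.001],"roll": 0}
    - {"travel": [0,0,0],"roll": 0}

```text
clock: 15.75
position: [0.4833, 0.0907, 0.1598]
orientation: [-1.148, 1.3, -1.3]
force: [0.5, 0.3, 0.2]
width: 0.0426
```

```bash
python3 - <<'E'
from h import *
p,M=st();print(((p[:2]-C)@ex+.15-.0807))
E
```

```text
t 15.75 pos [0.4833 0.0907 0.1598] cab xy (front=0) 0.0809 0.0229 tool z yaw err 0.05 y [-0. -0. -1.] F [0.47 0.34 0.15] w 0.0426 q [-0.06  0.07  1.88 -0.    1.19  1.64]
0.00024277915051588994
```

Reached the target. Next: back off, raise, swing aside and check.

Emit:
move_arm:
  commands:
    - {"travel": [0,0,0.01],"roll": 0}
    - {"travel": [0,0,0.03],"roll": 0}
    - {"travel": [0,0,0.04],"roll": 0}
    - {"travel": [0,-0.02,0.03],"roll": 0}
    - {"travel": [0,-0.04,0],"roll": 0}

```text
clock: 16.25
position: [0.5938, 0.0759, 0.2159]
orientation: [-1.152, 1.306, -1.298]
force: [0.6, 0.3, -0.5]
width: 0.0425
```

Emit:
move_arm:
  commands:
    - {"travel": [0,-0.04,0],"roll": 0}
    - {"travel": [0,-0.04,0],"roll": 0}
    - {"travel": [0,-0.04,0],"roll": 0}
    - {"travel": [0,-0.03,0],"roll": 0}
    - {"travel": [0.03,0,0],"roll": 0}

```text
clock: 16.75
position: [0.5915, 0.049, 0.376]
orientation: [-1.142, 1.29, -1.302]
force: [-0.0, -0.2, 0.4]
width: 0.043
```

Emit:
move_arm:
  commands:
    - {"travel": [0.035,0,0],"roll": 0}
    - {"travel": [0.035,0,0],"roll": 0}
    - {"travel": [0.035,0,0],"roll": 0}
    - {"travel": [0.035,0,0],"roll": 0}
    - {"travel": [0.035,0,0],"roll": 0}

```text
clock: 17.25
position: [0.5673, -0.1282, 0.3698]
orientation: [-1.147, 1.3, -1.301]
force: [0.2, 0.2, -0.4]
width: 0.0425
```

Emit:
move_arm:
  commands:
    - {"travel": [0.035,0,0],"roll": 0}
    - {"travel": [0.035,0,0],"roll": 0}
    - {"travel": [0.035,0,0],"roll": 0}
    - {"travel": [0.035,0,0],"roll": 0}
    - {"travel": [0.035,0,0],"roll": 0}

```text
clock: 17.75
position: [0.5454, -0.3021, 0.3697]
orientation: [-1.147, 1.3, -1.301]
force: [1.3, -0.6, -0.4]
width: 0.0427
```

```bash
python3 meas.py top4; python3 - <<'E'
from h import *
a=dict(np.load("/tmp/top0.npz"))["color"].astype(int);b=dict(np.load("/tmp/top4.npz"))["color"].astype(int);d=abs(a-b).max(-1)
for n,(u0,u1,v0,v1) in dict(a=(180,212,185,217),b=(172,207,225,256),tin=(300,336,208,246),screw=(395,430,192,235)).items():print(n,"changed px",(d[v0:v1,u0:u1]>40).sum())
E
```

```text
t 17.75 pos [ 0.5454 -0.3021  0.3697] cab xy (front=0) 0.1917 -0.359 tool z yaw err 0.03 y [ 2.e-04 -1.e-04 -1.e+00] F [ 1.35 -0.64 -0.36] w 0.0427 q [-0.7   0.21  1.29  0.    1.63  1.  ]
[(0.42214675903320314, 0.09850479888916015, 101.63066864013672, 101.58343505859375, -6.959403991699219, array([244., 263.]))]
now front edge: offset mm at y=.0255 -1.2662463654111955 tilt deg -0.10481420518966528 37 0.553556324233554
now front edge: offset mm at y=.0255 -0.9737336174608578 tilt deg 0.065233991273903 28 0.2570513291387135
t0 front edge: offset mm at y=.0255 -1.0635459936476677 tilt deg -0.05355330996369525 38 0.24334798614515527
t0 front edge: offset mm at y=.0255 -0.9720893230249898 tilt deg 0.0651058957694474 28 0.2568024952653949
t0 front edge: offset mm at y=.0255 -0.8945077727802504 tilt deg 0.012328075907937486 95 0.2519322010306947
coaster cab 0.01933659984584082 0.02303206920101731
front off mm 0.8249081486891551 tilt 0.72769618780828 20 0.5305430089828272
back off mm 0.4253912040233813 tilt -0.3310002545366957 20 0.4426209305419769
left off mm -0.44605275922404897 tilt -0.03875997123541166 20 0.35793393621831054
right off mm 0.7384815454045484 tilt -0.5601368301168531 20 0.4176679525677602
a changed px 0
b changed px 0
tin changed px 0
screw changed px 1029
```

View pics/top4.png

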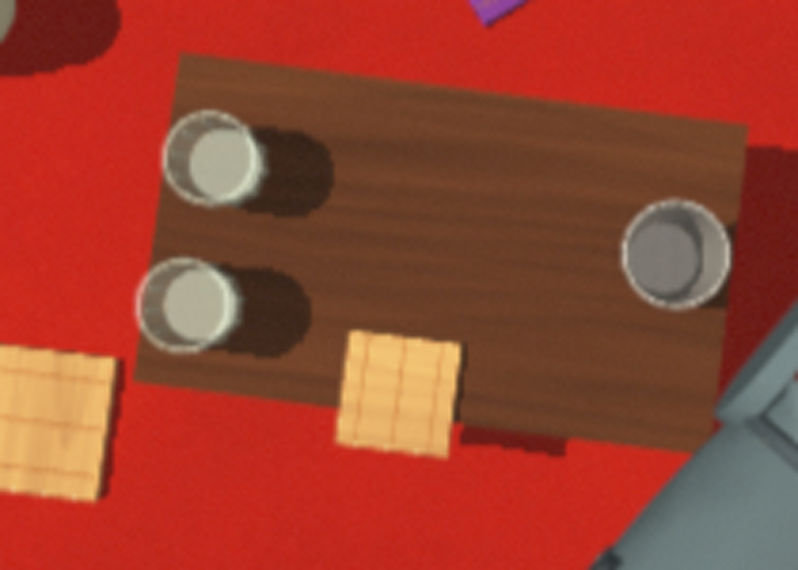

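```bash
python3 -c "
from station import r
print(r.sign_off())"
```

```text
the job is handed in; nothing more can be done
None
```

The bamboo coaster now sticks out about 30 mm over the cabinet's front edge, and I have handed the job in. I slid it there with the half-open fingertips only, in two pushes. I then backed the hand off, raised it and swung it clear, finishing at about 18 s.

- **Position:** in the last top view the coaster's centre is about 20.1 mm behind the front edge. That is about 29.9 mm of overhang; edge fits varied by a few tenths of a mm, and the camera calibration adds about 2 mm.
- **Squareness:** the turn relative to the front edge is about 0.2–0.5°. The four side fits disagreed, ranging from −0.6 to +0.7°, which is the noise at this resolution.
- **Other things:** both tumblers and the mixing tin show no changed pixels. The corkscrew could not be checked because the arm hid it in the last image. The hand was about 0.37 m up when it swung out to that side.
- **Forces:** the highest wrist force I read was about 10 N, when feeling for the cabinet top.

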